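# Index the marker carousel to the next hole

### The arm

A 7-joint arm with a two-finger parallel gripper is mounted at the origin on a cart in front of the work surface, level with it; the furniture and walls round the work are solid. World frame = base frame: x ahead of the robot, y to its left, z up, the work surface at z = 0. Lengths are in m, angles in rad, forces in N, time in s.
With the tool pointing down it reaches from about 0.4 to 0.85 m from the base axis. Payload 4.5 kg.
Tool frame: the origin (TCP) lies at the very end of the fingers, on their centre line; the grasp point (between the pads) lies 19 mm behind it; z points along the fingers, x is the direction in which the jaws open and shut, and the axes are right-handed (so a half turn about z gives the same grasp; the last joint's range is limited). The gripper opens to 85 mm and grips with 20 to 120 N. Pads are 22 mm wide; open, the fingers measure 114 mm over their backs; the gripper's body (76 mm by 85 mm) begins 54 mm behind the grasp point. The pads swing forward as they close: fully open they stand 13 mm farther back than shut.
Start: joints at [1.382, 0.689, -0.195, 1.565, 0.157, 0.902, -0.215], TCP at [0.138, -0.61, 0.231] pointing down, gripper open.
Joint ranges: [-3.01, 3.01], [-0.46, 2.08], [-1.47, 1.51], [0.13, 2.56], [-1, 4.14], [0.04, 2.09], [-2.66, 2.66]. Speed limits (rad/s): [2.57, 2.57, 3.14, 3.14, 3.14, 3.14, 3.14].

### API

Orientations are given as a unit quaternion [x, y, z, w].
In Python, from station import * gives the robot as it stands.
- The arm moves only by the tool play_rows, never from a script. Its argument "moves" is a list that holds one entry, the list of rows, each a list of 7 numbers: the shift along the tool's x, y, z in cm, then the turn, a rotation vector about the tool's x, y, z in rad, then the opening, from 0 (shut) to 1 (fully open). A call has 1 to 20 rows; each row shifts and turns the commanded pose from where the row before left it, along the tool's axes as they then stand; what a row does not reach is not made up. A row lasts 1/10 s, in which the tool goes at most 50 mm and 8.59 degrees, less where a joint would pass 70% of its speed; a pose out of reach is approached as far as the arm can. A call is refused whole if a number of a shift passes 5 or a number of a turn 0.15, either way. A call with a gripper value outside its range is refused whole. The fingers move at their own pace and stop on an object; the grip force is fixed at half the most. Time passes only in rows, so rows that do not move let the fingers close. It gives the time, the measured TCP pose, the force and the opening at its end, in the units of the state.
- get_state(): the state, without advancing time (a new reading comes with each control period).
- grab_frame(name): name is "side" or "top" or "wrist"; returns a dict with "image" (400x640x3 uint8, red, green, blue), "depth" (400x640 float32, m along the optical axis (not along the pixel's ray), 0 where there is no reading), "fx", "fy", "cx", "cy" (pixels), "distortion" ([k1, k2, p1, p2, k3] as OpenCV has them; the pictures are not rectified), "R" (3x3) and "t" (3): a world point X has camera coordinates R X + t. Camera axes: x right, y down, z forward; pixel columns grow to the right and rows downward; lengths in m; the calibration is good to about 2 mm. A picture is of the moment at which its call begins.
- finish_job(): hands the job in, once; it reports no verdict.
The state is a dict: "clock": time; "qpos": joint angles; "dq": joint speeds; "joint_efforts": joint torques, N m; "tool_pos": TCP position; "eef_rot": TCP orientation; "force": force on the tool from outside, world axes, zero at the start; "moment": the same for the moment, N m; "gripper_width": opening from 0.0 (shut) to 1.0 (fully open).
Only numpy, scipy, OpenCV 4.12 (cv2) and the standard library are available. Lean on these libraries where they do the work, as an engineer would, in place of code of your own. Each camera call takes 0.05 s, during which the arm holds its last target.

### The job

Index the marker carousel on by exactly one hole, counter-clockwise as its yellow arrow shows: with the fingertips press the red plunger down in its black guard cup, push the turning table round by the cup, and let the plunger spring up into the very next notch so that the table is locked there. Only press and push: pick nothing up, do not turn it backwards or past that notch, keep the marker barrels standing in their sockets, and leave the things lying round about where they are. Finish with the hand clear of everything.

Things in the scene. Friction and masses are not known exactly. Their poses are not given: they have to be found in the camera images.
- carousel: the fixed grey foot of the marker carousel, 270 mm across. Origin at the centre of its underside, on the turning axis; z up. Its steel index ring (226 to 260 mm across, top 34 mm above the bench) has eight notches 14 mm wide, 45 degrees apart. The first notch lies at 157.5 degrees, counter-clockwise, from the foot's own +x axis.
- axis (a point): point on the carousel's vertical turning axis, at the top face of the aluminium turning table (222 mm across, its face 22 mm above the bench)
- table (a joint): angle of the turning table in rad: about 0 at the start (play up to 0.02), grows counter-clockwise seen from above, the way of the yellow arrow on its face; the next hole is at pi/4 = 0.785. Bearing friction about 0.06 N m. The tongue has about 0.02 rad of play in a notch.
- plunger_top (a point): centre of the flat top of the red plunger head, a disc 50 mm across, 75 mm from the turning axis. At rest it is 44 mm above the bench, 6 mm below the rim of the guard cup round it; it moves with the table, and down as it is pressed. Its tongue, a brass bar 10 mm thick, points outward into a notch of the ring.
- plunger (a joint): how far the plunger is pressed in, m: 0 sprung up, 0.012 fully in; spring 3 N at rest, 7.5 N fully in. In a notch its tongue locks the table until pressed about 9 mm. Let go between notches, it rides under the ring at about 8 mm, and springs up by itself when the table brings it to the next notch, which then stops the table.
- barrel_1_mid (a point): middle (half-way up) of a loose marker barrel, 14 mm across and 118 mm tall, standing in a socket on the turning table, 85 mm from the axis, 135 degrees counter-clockwise from the plunger; its z axis runs up the barrel; its middle is 84 mm above the bench. It rides round with the table.
- barrel_2_mid (a point): middle (half-way up) of a loose marker barrel, 14 mm across and 118 mm tall, standing in a socket on the turning table, 85 mm from the axis, 180 degrees counter-clockwise from the plunger; its z axis runs up the barrel; its middle is 84 mm above the bench. It rides round with the table.
- barrel_3_mid (a point): middle (half-way up) of a loose marker barrel, 14 mm across and 118 mm tall, standing in a socket on the turning table, 85 mm from the axis, 225 degrees counter-clockwise from the plunger; its z axis runs up the barrel; its middle is 84 mm above the bench. It rides round with the table.
- bottle: loose red ink bottle, 44 mm across, 90 mm tall, a bystander; origin at the centre of its underside
- weight: loose brass check weight, 28 mm across, 46 mm tall, a bystander; origin at the centre of its underside
- ink_knife: loose ink knife with a black handle, 22 x 210 x 15 mm, lying along its y axis, a bystander; origin at the centre of its underside
- hexkey: loose hex key, 29 x 85 x 4 mm, long along its y axis, a bystander; origin at the centre of its underside
- tweezer: loose steel tweezers, 10 x 125 x 12 mm, lying along their y axis, a bystander; origin at the centre of the underside
- cup_rim (a point): centre of the mouth of the black guard cup fixed on the turning table round the plunger: 64 mm inside, 72 mm outside, rim 50 mm above the bench. Closed fingertips fit loosely in it; pushing its wall sideways from inside turns the table.

How it is judged:
On the way, in this order (a step that is already met when the one before it is completed fails the run):
1. the plunger is pressed in and the table unlocked, still at its first hole (value of joint plunger above 0.0075 m and value of joint table below 0.15 rad), for 0.02 s.
2. the table has left its hole with the plunger in (value of joint plunger above 0.006 m and value of joint table between 0.2 and 0.7 rad), for 0.02 s.
3. the plunger has sprung up into the next notch (value of joint table between 0.745 and 0.826 rad and value of joint plunger below 0.002 m), for 0.2 s.
At the end, for the whole second after the job is handed in: the table stands still at the next hole (0.785 rad, within 0.04), the plunger has sprung up to within 2 mm of its rest height, and the three barrels stand upright (within 0.25 rad) in their sockets (all of step 3 and velocity of joint table between -0.02 and 0.02 rad/s and angle between each of barrel_1_mid, barrel_2_mid, barrel_3_mid's own z axis and vertical below 0.25 rad and height (world z) of each of barrel_1_mid, barrel_2_mid, barrel_3_mid below 0.094 m); the robot touches nothing.
It fails at once if the table is turned backwards (value of joint table below -0.1 rad).
It fails at once if the table is turned past the next hole (value of joint table above 0.95 rad).
It fails at once if a marker barrel is lifted or tipped in its socket (height (world z) of any of barrel_1_mid, barrel_2_mid, barrel_3_mid above 0.096 m or angle between any of barrel_1_mid, barrel_2_mid, barrel_3_mid's own z axis and vertical above 0.35 rad).
It fails at once if a thing lying round about is moved by more than 20 mm (distance of any of bottle, weight, ink_knife, hexkey, tweezer from where it was at the start of the episode above 0.02 m).
It also fails if it takes over 43 s, if anything falls off the work surface, if the arm or the gripper's body presses on something with over 40 N, if the wrist force passes 120 N, or if a joint passes its speed limit or range.

## Working session

There is one attempt and no reset: what is moved stays moved. The work goes in short steps, Python scripts to look and compute and a tool call to move; the robot and the scene stay as the last step left them, time stands still between calls to the robot, and variables do not carry over. Pictures are saved under pics/ and viewed, and the job is handed in when it is done.

Besides the shell and the picture viewer there is one more tool, called after "Request:" as name([rows], argument=value, ...), one row to a line, values as JSON. play_rows: Moves the arm, as the interface text tells. Its arguments: {"type":"object","properties":{"moves":{"type":"array"}},"required":["moves"]}

```bash
mkdir -p pics; ls
python3 - <<'E'
from station import *
import cv2,pickle
s=get_state(); print({k:s[k] for k in('clock','tool_pos','eef_rot','force','gripper_width')})
d={}
for n in('top','side','wrist'):
    f=grab_frame(n); d[n]=f
    cv2.imwrite(f'pics/{n}0.png',f['image'][:,:,::-1])
    print(n,f['fx'],f['fy'],f['cx'],f['cy'],f['distortion'],f['t'])
pickle.dump(d,open('f0.pkl','wb'))
E
```

```text
pics
{'clock': 0.0, 'tool_pos': array([ 0.13790733, -0.60890584,  0.23044911]), 'eef_rot': array([ 7.81349925e-01, -6.24092443e-01, -7.79857584e-04, -5.55293240e-04]), 'force': array([ 0.00090967, -0.67935275, -0.39457973]), 'gripper_width': 1.003480137119403}
top 365.6062655328214 365.6062655328214 322.19825637503544 201.88622261789672 [-0.06307576  0.          0.          0.          0.        ] [-0.0942785   0.50373181  0.89369529]
side 425.4681320310282 425.4681320310282 317.33974457975506 211.64124948363929 [4.69305318e-05 0.00000000e+00 0.00000000e+00 0.00000000e+00
 0.00000000e+00] [0.51131929 0.10717215 0.8745235 ]
wrist 357.78590669232136 357.78590669232136 324.2069445888652 195.85277581865896 [-0.01712049  0.          0.          0.          0.        ] [-0.62369843 -0.037816    0.37969983]
```

View pics/top0.png

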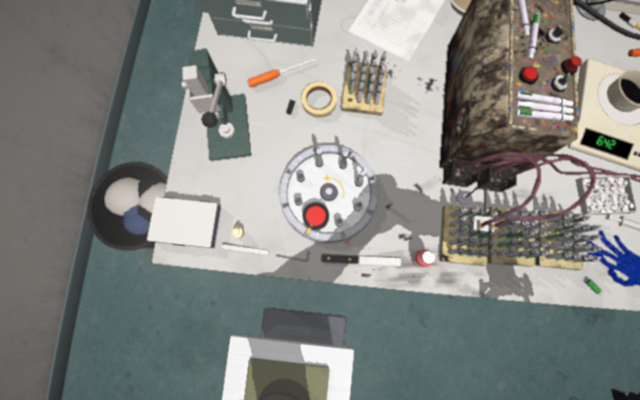

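View pics/side0.png

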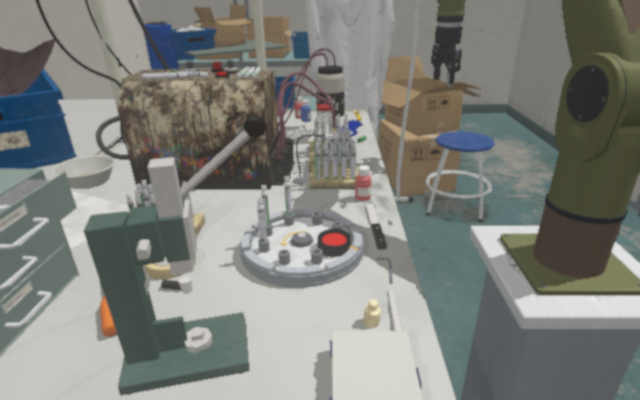

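View pics/wrist0.png

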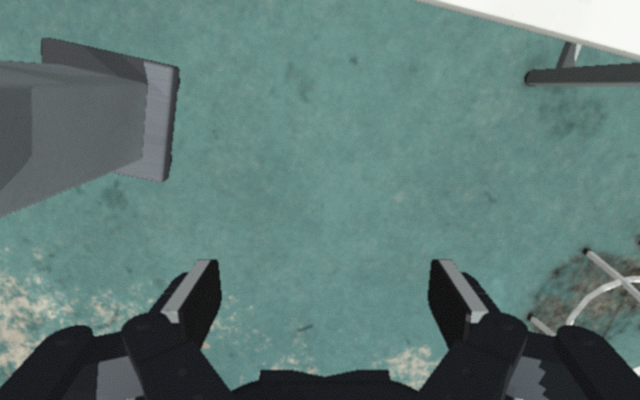

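Top view: carousel centred near (328,190), red plunger near (316,215), and barrels at the upper side of the table (315–360, 150–165). The bystanders lie on the near side at rows 230–260. Next I'll measure.

```bash
cat > h.py <<'E'
import numpy as np,cv2
def ray(f,uv):
    K=np.array([[f['fx'],0,f['cx']],[0,f['fy'],f['cy']],[0,0,1]])
    p=cv2.undistortPoints(np.array(uv,float).reshape(-1,1,2),K,np.array(f['distortion']))[:,0]
    R=np.array(f['R']);C=-R.T@np.array(f['t'])
    return C,np.c_[p,np.ones(len(p))]@R
def plane(f,uv,z):
    C,d=ray(f,uv); return C+d*((z-C[2])/d[:,2])[:,None]
def proj(f,X):
    K=np.array([[f['fx'],0,f['cx']],[0,f['fy'],f['cy']],[0,0,1]])
    return cv2.projectPoints(np.array(X,float).reshape(-1,1,3),cv2.Rodrigues(np.array(f['R']))[0],np.array(f['t']),K,np.array(f['distortion']))[0][:,0]
def redmask(im,lo=120):
    r,g,b=[im[:,:,i].astype(int) for i in range(3)]
    return ((r>lo)&(g<90)&(b<90)&(r-g>70)).astype(np.uint8)
E
python3 - <<'E'
from h import *
import pickle
d=pickle.load(open('f0.pkl','rb'))
for n in('top','side'):
    f=d[n]; print(n,'C',ray(f,[[1,1]])[0])
    m=redmask(f['image']); k,l,st,c=cv2.connectedComponentsWithStats(m)
    for i in range(1,k):
        if st[i,4]>25: print(n,st[i],c[i],plane(f,[c[i]],.044))
    print(proj(f,[[0,0,0],[.5,0,0],[.138,-.61,.23]]))
f=d['top']
crop=f['image'][120:280,200:480,::-1]
cv2.imwrite('pics/topcrop.png',cv2.resize(crop,None,fx=2.85,fy=2.85,interpolation=cv2.INTER_CUBIC))
f=d['side']
crop=f['image'][170:300,220:440,::-1]
cv2.imwrite('pics/sidecrop.png',cv2.resize(crop,None,fx=3.5,fy=3.5,interpolation=cv2.INTER_CUBIC))
E
```

```text
top C [ 0.31625496 -0.06345812  0.97840754]
top [571  56  10  11  72] [575.63888889  60.63888889] [[ 1.01885708 -0.74841216  0.044     ]]
top [524  67  13  13 133] [530.06766917  73.03007519] [[ 0.9569217  -0.60409409  0.044     ]]
top [306 206  20  20 323] [315.44891641 215.28482972] [[ 0.47546946 -0.02768909  0.044     ]]
top [417 250   7  15  26] [418.84615385 256.42307692] [[ 0.39687959 -0.30085873  0.044     ]]
[[284.42935869 403.68614644]
 [306.63663321 208.18380908]
 [587.8099914  395.43443785]]
side C [0.48418592 0.73389459 0.51447777]
side [318 104  11   5  36] [323.13888889 105.83333333] [[ 0.51195723 -1.15469852  0.044     ]]
side [322 233  25  13 258] [333.81007752 239.10852713] [[ 0.47674776 -0.02923802  0.044     ]]
[[566.10802415 263.78289793]
 [322.86643117 264.46650174]
 [441.81074919  87.8293426 ]]
```

View pics/topcrop.png

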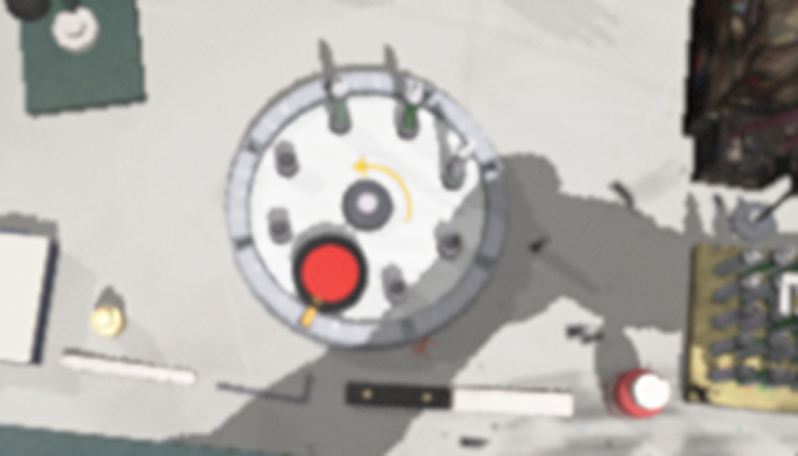

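View pics/sidecrop.png

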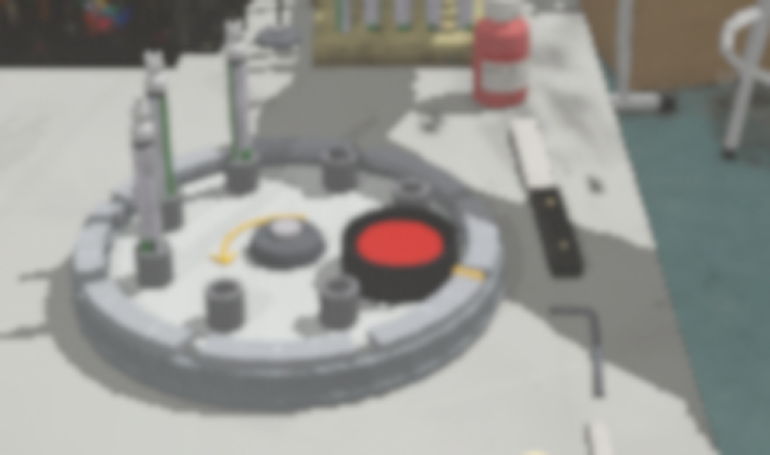

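Run:
```python
from h import *
import pickle
d=pickle.load(open('f0.pkl','rb'))
T,S=d['top'],d['side']
a=[200+367/2.85,120+203/2.85]; b=[220+287/3.5,170+228/3.5]
C1,d1=ray(T,[a]);C2,d2=ray(S,[b]);d1=d1[0];d2=d2[0]
s=np.linalg.lstsq(np.c_[d1,-d2],C2-C1,rcond=None)[0]
p,q=C1+s[0]*d1,C2+s[1]*d2;print('hub',p,q,(p+q)/2)
pl=np.array([.4761,-.0285])
# white table disc, top view
im=T['image'].astype(int)
m=((im.min(2)>205)).astype(np.uint8); 
k,l,st,c=cv2.connectedComponentsWithStats(m)
for i in range(1,k):
    if st[i,4]>300: print(st[i],c[i])
for ax in (p,q,(p+q)/2):
    v=pl-ax[:2];print(ax[:2],np.hypot(*v)*1e3,np.degrees(np.arctan2(v[1],v[0])))
ax=((p+q)/2)[:2]
for h,col in((.034,.13),):pass
im=T['image'][:,:,::-1].copy()
im=cv2.resize(im[120:280,200:480],None,fx=2.85,fy=2.85,interpolation=cv2.INTER_CUBIC)
t=np.linspace(0,2*np.pi,90)
for r,z in((.13,.034),(.113,.034),(.135,0.0)):
    u=proj(T,np.c_[ax[0]+r*np.cos(t),ax[1]+r*np.sin(t),0*t+z])
    for x in (u-[200,120])*2.85: cv2.circle(im,tuple(int(v) for v in x),1,(0,0,255),-1)
cv2.imwrite('pics/ov.png',im)
print('brass',plane(T,[[200+308/2.85,120+318/2.85]],.034))
```

```text
hub [ 0.54433377 -0.05557697  0.03791528] [ 0.54536709 -0.05564771  0.03816528] [ 0.54485043 -0.05561234  0.03804028]
[  157     0   289   271 23109] [323.77878749 136.24181055]
[219  44  44  34 420] [243.41666667  59.15      ]
[308  61  36  31 469] [331.445629  74.445629]
[599  75  41  50 662] [615.69033233 104.9939577 ]
[ 288  154   80   78 2642] [325.23542771 186.98107494]
[537 165  42  43 974] [558.21560575 186.07494867]
[ 148  197   68   50 2674] [182.03702319 221.710546  ]
[360 225  50  30 721] [386.62135922 242.03883495]
[336 257  65  29 946] [369.42071882 269.9577167 ]
[ 222  337   30   63 1298] [236.34437596 368.53312789]
[ 300  345   53   55 1609] [332.74207582 367.81727781]
[ 0.54433377 -0.05557697] 73.40987292850556 158.35551199074033
[ 0.54536709 -0.05564771] 74.39710028872979 158.59839724624803
[ 0.54485043 -0.05561234] 73.90332060695353 158.47776575522025
brass [[ 0.43250372 -0.01285402  0.034     ]]
```

View pics/ov.png

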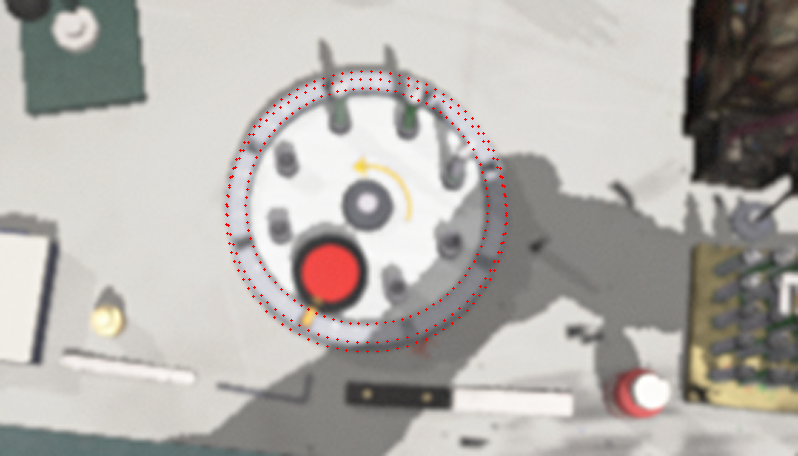

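Run:
```python
from h import *
import pickle
d=pickle.load(open('f0.pkl','rb'))
f=d['wrist'];C=ray(f,[[0,0]])[0];print('cam',C-np.array([.138,-.609,.2304]));print(np.array(f['R']).round(2))
```

```text
cam [0.07370626 0.01667611 0.14233933]
[[ 0.22 -0.98 -0.  ]
 [-0.93 -0.21  0.3 ]
 [-0.29 -0.06 -0.96]]
```

Request:
play_rows([
  [[0,0,0,0,0,0.11,0],[0,0,0,0,0,0.113,0],[-1.5,-0.9,-0.5,0,0,0,0],[-3,-1.7,-0.5,0,0,0,0],[-3.5,-2,-0.5,0,0,0,0],[-3.5,-2,0,0,0,0,0],[-3.5,-2,0,0,0,0,0],[-3.5,-2,0,0,0,0,0],[0,0,0,0,0,0,0]],
])

```text
clock: 1.05
tool_pos: [0.2475, -0.419, 0.2463]
eef_rot: [0.71, -0.704, -0.001, -0.002]
force: [0.2, -0.7, 0.7]
gripper_width: -0.0
```

Request:
play_rows([
  [[-3,-1.8,0,0,0,0,0],[-3.6,-2.1,0,0,0,0,0],[-3.6,-2.1,0,0,0,0,0],[-3.6,-2.1,0,0,0,0,0],[-3.6,-2.1,0,0,0,0,0],[-3.6,-2.1,0,0,0,0,0],[-3.6,-2.1,0,0,0,0,0],[-3.6,-2.1,0,0,0,0,0],[-3.6,-2.1,2,0,0,0,0],[-3.6,-2.1,3,0,0,0,0],[-2.7,-1.6,3,0,0,0,0],[-1,-0.5,2,0,0,0,0],[0,0,0,0,0,0,0],[0,0,0,0,0,0,0]],
])

```text
clock: 2.45
tool_pos: [0.4713, -0.0356, 0.1471]
eef_rot: [-0.707, 0.707, 0.0, -0.001]
force: [-0.3, -0.1, -0.2]
gripper_width: 0.004
```

Run:
```python
from station import *
from h import *
import cv2
s=get_state(); p=s['tool_pos'];print(s['clock'],p,s['eef_rot'],s['force'],s['qpos'].round(2))
for n in('top','side','wrist'):
    f=grab_frame(n)
    im=f['image'][:,:,::-1].copy()
    for X,c in((p,(255,0,0)),([.4755,-.028,.044],(0,255,0))):
        u=proj(f,[X])[0]; cv2.circle(im,tuple(int(v) for v in u),2,c,-1); print(n,u)
    m=redmask(f['image']);k,l,st,c=cv2.connectedComponentsWithStats(m)
    for i in range(1,k):
        if st[i,4]>60: print(n,st[i],c[i],plane(f,[c[i]],.044))
    cv2.imwrite(f'pics/{n}1.png',im)
```

```text
2.45 [ 0.47127059 -0.03563664  0.14712612] [-7.06773955e-01  7.07439010e-01  9.07607152e-05 -7.84971632e-04] [-0.26901606 -0.12058126 -0.22959136] [ 0.01  0.64 -0.06  2.1   0.09  0.4  -1.69]
top [317.78876218 209.79352255]
top [315.56940548 215.28551633]
top [571  56  10  11  74] [575.64864865  60.81081081] [[ 1.01826727 -0.74839523  0.044     ]]
top [523  67  15  13 145] [529.99310345  73.02758621] [[ 0.95689946 -0.60386815  0.044     ]]
side [336.42891024 193.4426784 ]
side [334.41142871 239.41600802]
side [322 233  25  13 257] [333.78988327 239.08560311] [[ 0.47678918 -0.02932999  0.044     ]]
wrist [323.32501891 264.20891026]
wrist [312.93105456 190.41621834]
wrist [ 278  154   69   67 3631] [312.05453043 187.06940237] [[ 0.47799405 -0.02740465  0.044     ]]
```

View pics/side1.png

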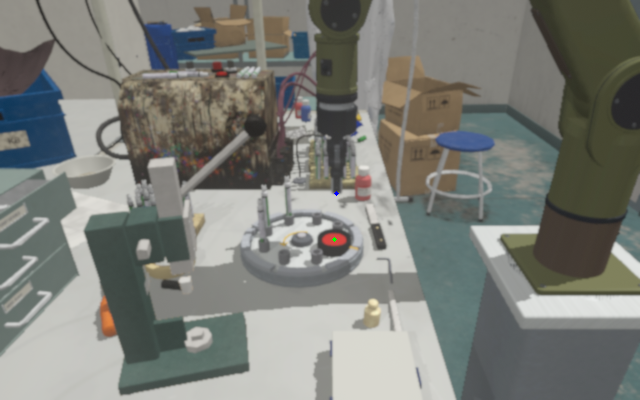

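View pics/wrist1.png

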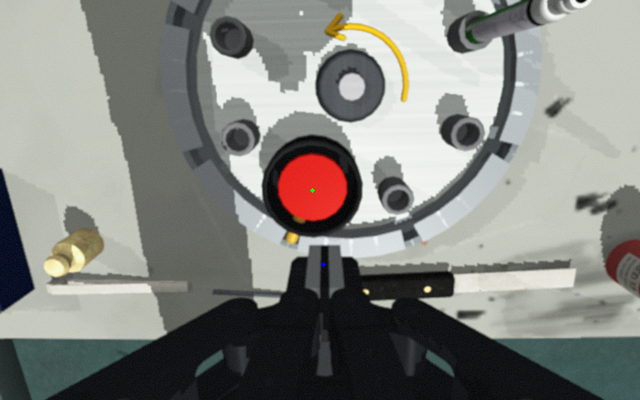

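Side view: the fingertip (336,193) is above the plunger side of the carousel. Wrist view: the red head is centred at (312,187), so the plunger is at about (0.4765, -0.028), which agrees with the other two cameras. Centring, then lowering to just above the cup.

Request:
play_rows([
  [[-0.75,-0.5,0,0,0,0,0],[0,0,2,0,0,0,0],[0,0,2,0,0,0,0],[0,0,2,0,0,0,0],[0,0,1.5,0,0,0,0],[0,0,0,0,0,0,0],[0,0,0,0,0,0,0]],
])

```text
clock: 3.3
tool_pos: [0.4772, -0.0271, 0.0726]
eef_rot: [-0.707, 0.707, -0.0, 0.0]
force: [0.7, -0.3, -0.2]
gripper_width: -0.002
```

Run:
```python
from station import *
from h import *
import cv2
s=get_state(); p=s['tool_pos'];print(s['clock'],p,s['force'])
out=[]
for n in('side','wrist'):
    f=grab_frame(n)
    im=f['image'][:,:,::-1].copy()
    print(n,proj(f,[p,[.4765,-.0283,.044]]))
    if n=='side': im=im[150:300,220:440]
    cv2.imwrite(f'pics/{n}2.png',cv2.resize(im,None,fx=3.5,fy=3.5) if n=='side' else im)
```

```text
3.3 [ 0.47717358 -0.02709325  0.07261068] [ 0.73827101 -0.29039714 -0.15410214]
side [[333.59175367 227.83874871]
 [333.93300305 239.34294991]]
wrist [[324.84886438 264.39340763]
 [327.11026942 239.35981237]]
```

View pics/side2.png

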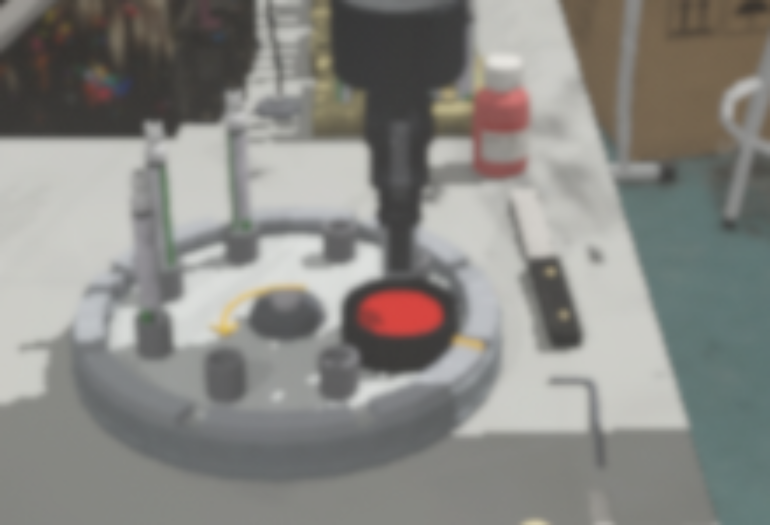

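View pics/wrist2.png

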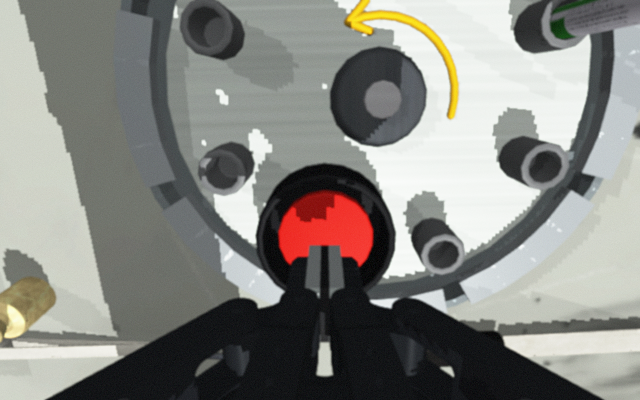

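Both views show the closed tip centred over the head and inside the cup mouth. Next I'll lower it to the head and press.

Request:
play_rows([
  [[0,0,1.4,0,0,0,0],[0,0,1.3,0,0,0,0],[0,0,0.4,0,0,0,0],[0,0,0.3,0,0,0,0],[0,0,0.2,0,0,0,0],[0,0,0.2,0,0,0,0],[0,0,0,0,0,0,0],[0,0,0,0,0,0,0]],
])

```text
clock: 4.2
tool_pos: [0.4774, -0.0271, 0.0348]
eef_rot: [-0.707, 0.707, -0.001, 0.001]
force: [-0.2, -0.2, 6.0]
gripper_width: 0.003
```

Request:
play_rows([
  [[0,0,0.2,0,0,0,0],[0,0,0,0,0,0,0],[0,0,0,0,0,0,0]],
])

```text
clock: 4.5
tool_pos: [0.4774, -0.0271, 0.0329]
eef_rot: [-0.707, 0.707, -0.001, 0.001]
force: [0.2, -0.2, 6.0]
gripper_width: 0.0
```

Request:
play_rows([
  [[0.4,0.18,0.05,0,0,0,0],[0.45,0.18,0,0,0,0,0],[0.5,0.16,0,0,0,0,0],[0.5,0.12,0,0,0,0,0],[0.5,0.07,0,0,0,0,0],[0.5,0.03,0,0,0,0,0],[0,0,0,0,0,0,0]],
])

```text
clock: 5.2
tool_pos: [0.4706, -0.0564, 0.0326]
eef_rot: [-0.707, 0.708, -0.001, 0.001]
force: [0.6, -0.3, 6.3]
gripper_width: -0.003
```

```bash
cat > look.py <<'E'
from station import *
from h import *
import cv2,sys
t=sys.argv[1]
s=get_state(); p=s['tool_pos'];print(s['clock'],p,s['force'])
A=np.array([.545,-.0556])
v=p[:2]-A;print('tip ang rel',np.arctan2(v[1],v[0])%(2*np.pi)-np.radians(158.4),np.hypot(*v))
for n in('top','side','wrist'):
    f=grab_frame(n)
    im=f['image'][:,:,::-1].copy()
    m=redmask(f['image']);k,l,st,c=cv2.connectedComponentsWithStats(m)
    for i in range(1,k):
        if st[i,4]>60: print(n,st[i],c[i],plane(f,[c[i]],.036))
    if n!='wrist': 
        o=(170,220) if n=='side' else (130,240)
        im=cv2.resize(im[o[0]:o[0]+130,o[1]:o[1]+200],None,fx=3.5,fy=3.5)
    cv2.imwrite(f'pics/{n}{t}.png',im)
E
python3 look.py 3
```

```text
5.2 [ 0.47057942 -0.05643732  0.03257399] [ 0.55173849 -0.26326251  6.3210913 ]
tip ang rel 0.3882417795220543 0.07442529049227545
top [571  56  10  11  76] [575.68421053  60.71052632] [[ 1.02464419 -0.75440222  0.036     ]]
top [524  67  13  13 137] [530.13868613  73.08029197] [[ 0.96226811 -0.60893305  0.036     ]]
wrist [ 267  209  111   84 4547] [322.15394766 243.54519463] [[ 0.48215544 -0.0550679   0.036     ]]
```

View pics/side3.png

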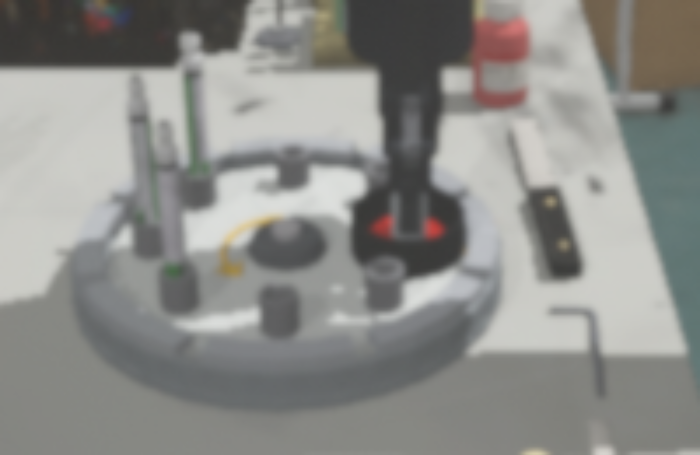

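View pics/wrist3.png

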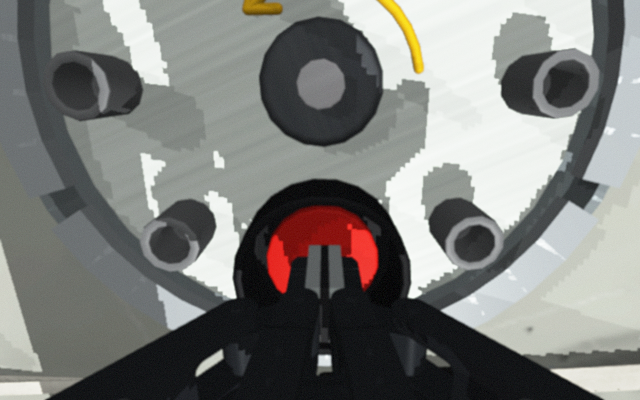

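The side and wrist views show the table has turned about 0.38 rad by friction. The tip is still centred in the cup at wrist (322,243). Now I'll lift off the head while staying inside the cup, then push the leading wall.

Request:
play_rows([
  [[0,0,-0.4,0,0,0,0],[0,0,-0.45,0,0,0,0],[0,0,0,0,0,0,0],[0.4,0,0,0,0,0,0],[0.4,0,0,0,0,0,0],[0.4,0,0,0,0,0,0],[0.4,0,0,0,0,0,0],[0,0,0,0,0,0,0]],
])

```text
clock: 6.15
tool_pos: [0.4691, -0.0725, 0.04]
eef_rot: [-0.707, 0.708, -0.0, -0.0]
force: [0.8, -0.1, -0.3]
gripper_width: -0.003
```

```bash
python3 look.py 4
```

```text
6.15 [ 0.46911385 -0.07245153  0.03995584] [ 0.81012001 -0.12559526 -0.31990774]
tip ang rel 0.5955086092461057 0.07773468907267438
top [571  56  10  11  75] [575.64        60.74666667] [[ 1.02449714 -0.75424961  0.036     ]]
top [524  67  14  13 138] [530.1884058   73.08695652] [[ 0.96226633 -0.6090843   0.036     ]]
side [327 231  21   8 119] [337.17647059 234.70588235] [[ 0.46911206 -0.06035105  0.036     ]]
wrist [ 233  203  108   98 6044] [277.87094639 245.06154864] [[ 0.4766493  -0.05072346  0.036     ]]
```

View pics/wrist4.png

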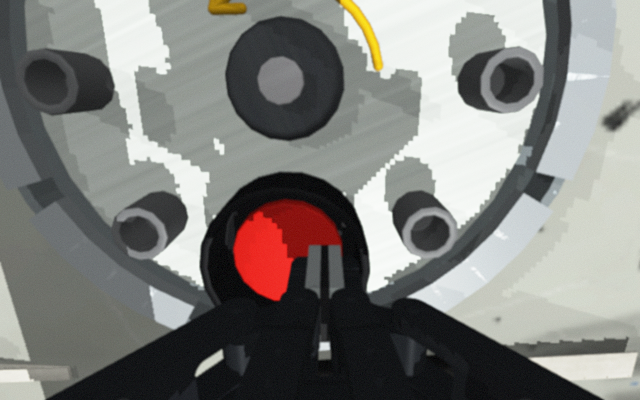

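Wrist view: the tip, at (325,255), is near the leading wall of the cup, and the table has not moved. Pushing round.

Request:
play_rows([
  [[0.3,0,0,0,0,0,0],[0.3,0,0,0,0,0,0],[0.3,-0.05,0,0,0,0,0],[0.3,-0.05,0,0,0,0,0],[0.3,-0.1,0,0,0,0,0],[0.3,-0.1,0,0,0,0,0],[0.3,-0.1,0,0,0,0,0],[0,0,0,0,0,0,0]],
])

```text
clock: 7.1
tool_pos: [0.4763, -0.0898, 0.0403]
eef_rot: [0.708, -0.706, 0.001, -0.003]
force: [3.4, 6.0, 0.6]
gripper_width: -0.005
```

```bash
python3 look.py 5
```

```text
7.1 [ 0.47630827 -0.0898272   0.04030467] [3.41867224 5.95367658 0.56576334]
tip ang rel 0.8392557900740352 0.07674669905839133
top [571  56  10  11  75] [575.64        60.74666667] [[ 1.02449714 -0.75424961  0.036     ]]
top [524  67  14  13 139] [530.16546763  73.04316547] [[ 0.96240337 -0.6090203   0.036     ]]
side [326 227  21   8 122] [336.13934426 230.70491803] [[ 0.47109758 -0.07748043  0.036     ]]
wrist [ 230  214  102   94 5538] [271.00397255 254.73745034] [[ 0.47862357 -0.06546179  0.036     ]]
```

View pics/wrist5.png

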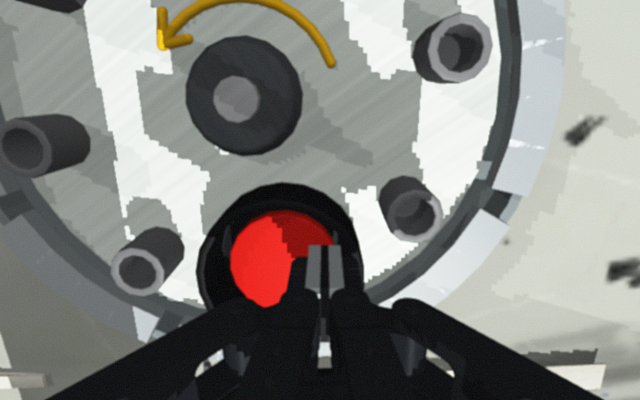

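Wrist view: the arrow and sockets have turned further, and the finger is against the wall with 7 N, which is bearing plus tongue drag. The table is at about 0.55–0.6 rad. Continuing gently.

Request:
play_rows([
  [[0.25,-0.07,0,0,0,0,0],[0.25,-0.07,0,0,0,0,0],[0.25,-0.08,0,0,0,0,0],[0,0,0,0,0,0,0]],
])

```text
clock: 7.65
tool_pos: [0.4792, -0.0964, 0.0405]
eef_rot: [0.709, -0.705, 0.001, -0.004]
force: [3.6, 8.1, 0.8]
gripper_width: 0.0
```

```bash
python3 look.py 6
```

```text
7.65 [ 0.47923359 -0.09639028  0.04047479] [3.61020966 8.05814911 0.82418628]
tip ang rel 0.9321527066168547 0.07738907005929878
top [571  56  10  11  76] [575.68421053  60.71052632] [[ 1.02464419 -0.75440222  0.036     ]]
top [524  67  14  13 139] [530.16546763  73.04316547] [[ 0.96240337 -0.6090203   0.036     ]]
side [325 225  21   8 121] [335.42975207 228.91735537] [[ 0.47255349 -0.08532242  0.036     ]]
wrist [ 231  216  101   92 5352] [271.07660688 255.80904335] [[ 0.48073589 -0.07203673  0.036     ]]
```

View pics/wrist6.png

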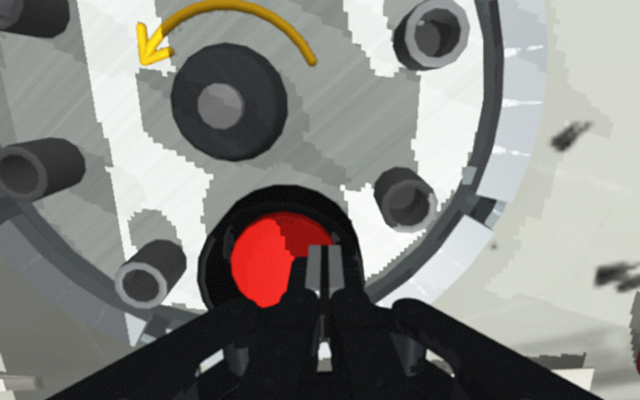

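View pics/side6.png

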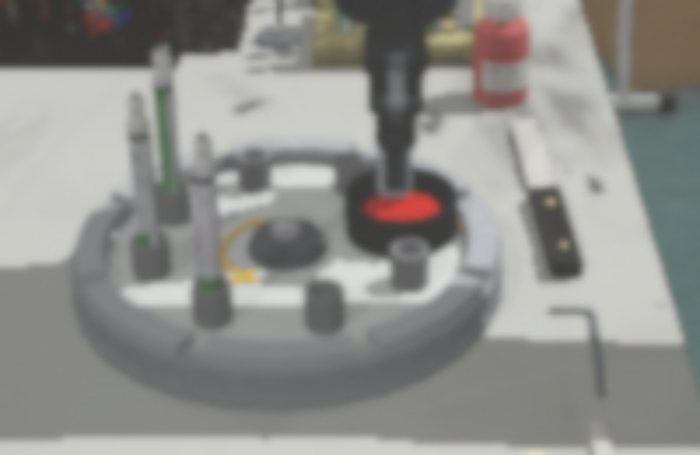

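```bash
cat > ang.py <<'E'
from station import *
from h import *
import sys,json
f=grab_frame('wrist'); A=np.array([.545,-.0556])
def ang(u):
    for z in np.arange(.03,.06,.0005):
        v=plane(f,[u],z)[0,:2]-A
        if abs(np.hypot(*v)-.085)<.0003 : print(u,'z',round(z,4),'ang',np.degrees(np.arctan2(v[1],v[0]))%360)
    v=plane(f,[u],.045)[0,:2]-A;print(u,'z45 r',np.hypot(*v),'ang',np.degrees(np.arctan2(v[1],v[0]))%360)
for u in json.loads(sys.argv[1]): ang(u)
E
python3 ang.py '[[140,285],[405,198],[434,36],[25,170]]'
```

```text
[140, 285] z 0.0445 ang 151.40150655716263
[140, 285] z 0.045 ang 151.47899697246268
[140, 285] z45 r 0.08474899207890776 ang 151.47899697246268
[405, 198] z 0.031 ang 243.50747648051123
[405, 198] z 0.0315 ang 243.5649421310083
[405, 198] z 0.032 ang 243.6226411342388
[405, 198] z 0.0325 ang 243.68057479672575
[405, 198] z45 r 0.08049945855174163 ang 245.20918706135842
[434, 36] z 0.04 ang 288.73886750073063
[434, 36] z 0.0405 ang 288.72719563335806
[434, 36] z 0.041 ang 288.7154818102744
[434, 36] z 0.0415 ang 288.7037258058358
[434, 36] z45 r 0.08372382908332261 ang 288.6202334001829
[25, 170] z 0.0425 ang 105.97580287728788
[25, 170] z 0.043 ang 105.98291086973965
[25, 170] z45 r 0.08290274349134287 ang 106.01211604301282
```

The sockets put the table at about 39° (0.68 rad), leaving about 6° (8 mm).

Request:
play_rows([
  [[0.2,-0.07,0,0,0,0,0],[0.2,-0.07,0,0,0,0,0],[0.2,-0.07,0,0,0,0,0],[0,0,0,0,0,0,0]],
])

```text
clock: 8.25
tool_pos: [0.48, -0.1042, 0.0405]
eef_rot: [0.708, -0.706, 0.001, -0.002]
force: [2.2, 6.1, 3.6]
gripper_width: 0.002
```

Request:
play_rows([
  [[0.15,-0.06,0,0,0,0,0],[0,0,0,0,0,0,0]],
])

```text
clock: 8.45
tool_pos: [0.48, -0.1044, 0.0405]
eef_rot: [0.708, -0.706, -0.0, -0.003]
force: [1.6, 8.7, 4.7]
gripper_width: -0.001
```

```bash
python3 look.py 7
```

```text
8.45 [ 0.47997622 -0.10438088  0.04047793] [1.57816962 8.71074622 4.73685741]
tip ang rel 1.0206206198069308 0.08128755604247738
top [571  56  10  11  76] [575.68421053  60.71052632] [[ 1.02464419 -0.75440222  0.036     ]]
top [524  67  13  13 138] [530.11594203  73.03623188] [[ 0.96240614 -0.60886968  0.036     ]]
side [323 222  22   9 140] [333.76428571 226.72142857] [[ 0.47615365 -0.09513594  0.036     ]]
wrist [ 227  215  104   94 5653] [269.39218114 255.88395542] [[ 0.48170421 -0.07921213  0.036     ]]
```

View pics/wrist7.png

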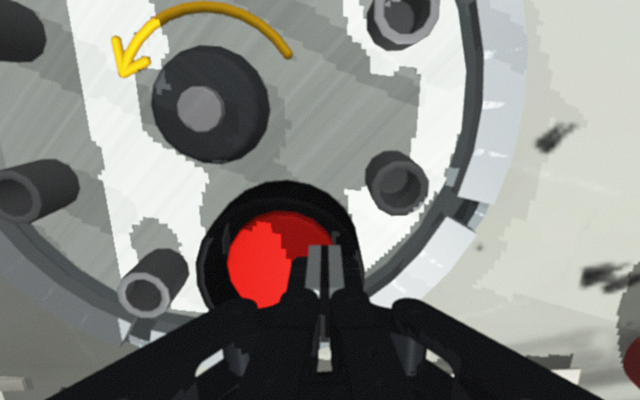

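View pics/side7.png

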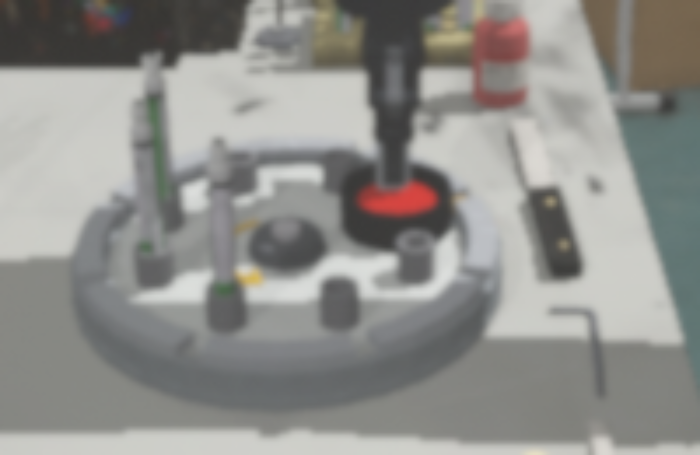

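The upward force rose to 4.7 N, which is the head springing up under the tip, and the last push step moved nothing. The tongue has therefore dropped into the notch. Next I'll ease off and lift clear.

Request:
play_rows([
  [[-0.15,0.05,0,0,0,0,0],[0,0,-0.4,0,0,0,0],[-0.3,0,-0.6,0,0,0,0],[-0.3,0,-1,0,0,0,0],[0,0,-2,0,0,0,0],[0,0,-3,0,0,0,0],[0,0,-4,0,0,0,0],[0,2,-3,0,0,0,0],[0,2,-2,0,0,0,0],[0,2,0,0,0,0,0],[0,0,0,0,0,0,0],[0,0,0,0,0,0,0]],
])

```text
clock: 9.8
tool_pos: [0.4178, -0.1004, 0.2005]
eef_rot: [-0.707, 0.707, -0.0, 0.0]
force: [0.9, -0.6, -0.5]
gripper_width: 0.001
```

```bash
python3 look.py 8
python3 - <<'E'
from station import *
from h import *
A=np.array([.545,-.0556])
for n in('side','wrist'):
    f=grab_frame(n);m=redmask(f['image']);k,l,st,c=cv2.connectedComponentsWithStats(m)
    i=1+np.argmax(st[1:,4]);v=plane(f,[c[i]],.044)[0,:2]-A
    print(n,c[i],v+A,np.hypot(*v),np.arctan2(v[1],v[0])%(2*np.pi)-np.radians(158.4))
E
```

```text
9.8 [ 0.41776787 -0.10041088  0.20051109] [ 0.85618636 -0.64551302 -0.45931774]
tip ang rel 0.7156225565999721 0.13489265955830193
top [571  56  10  11  75] [575.64        60.74666667] [[ 1.02449714 -0.75424961  0.036     ]]
top [524  67  14  13 140] [530.12857143  73.00714286] [[ 0.96250867 -0.60891247  0.036     ]]
side [322 220  23  11 213] [332.93896714 225.22065728] [[ 0.47794572 -0.10194015  0.036     ]]
wrist [ 275   75   62   63 3041] [305.7063466  105.72344623] [[ 0.4783394  -0.08444106  0.036     ]]
wrist [553 184  46  47 798] [569.77318296 203.4197995 ] [[ 0.39248296 -0.32295382  0.036     ]]
side [332.93925234 225.24766355] [ 0.47805051 -0.08784447] 0.07430976239790726 0.8258300284495363
wrist [305.86791216 105.32907244] [ 0.47878692 -0.08482891] 0.07237749709911712 0.7927013926910429
```

View pics/wrist8.png

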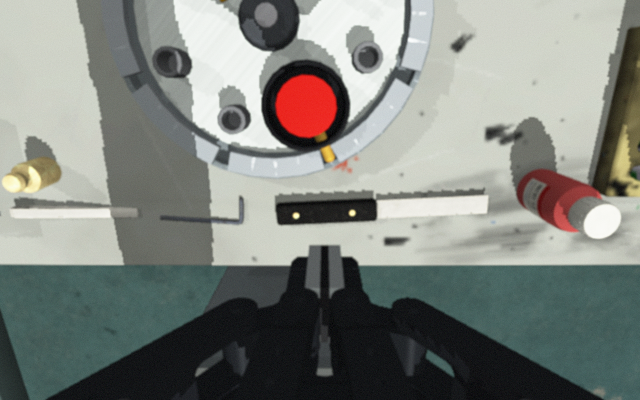

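View pics/side8.png

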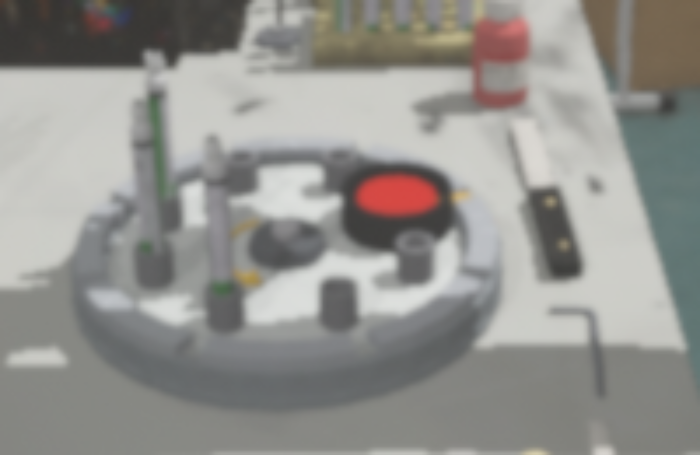

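Wrist view: the head is at (306,105) and the brass tongue shows in a notch at (328,153), so it is sprung up. Side view: the barrels stand upright and the bystanders have not moved. Handing in.

```bash
python3 -c "
from station import *
print(finish_job())"
```

```text
the job is handed in; nothing more can be done
None
```

The carousel is indexed on by one hole, counter-clockwise, and handed in at about 10 s of the 43 s allowed. No verdict was reported.

**What I did:** I pressed the plunger in about 11 mm with the closed fingertips and turned the table to about 0.38 rad with it held in. I then lifted off the head inside the cup and pushed the cup wall gently. The head sprang up under the tip and a further push no longer moved the table. After that I lifted the hand clear.

**Last checks:**
- **Table angle:** the wrist camera puts the plunger at about 0.79 rad. The side camera gave 0.826 rad, just at the upper limit. It sees the head at a shallow angle, and a height or calibration error of 1–2 mm would account for the difference.
- **Plunger:** the brass tongue is visible in the next notch. Comparing the two camera views puts the head at or slightly above its rest height, so not pressed in.
- **Barrels and bystanders:** by eye, the barrels stand upright, and the bottle, weight, knife, hex key and tweezers look unmoved. I did not measure either.
- **Hand:** the fingertip is at 0.20 m height, with force readings near zero.

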